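# Lock the kettle's lid ring, jack up its levelling foot and hold the lever down

## Task

I want to wind the levelling foot of the melting kettle, so be my third hand. First turn the ring round its lid clockwise, by its upright tab, until the tab stands at the lock mark, so that the lid cannot shift when the kettle tips; then stand the lever jack on the table, its lever still up, with its round saddle centred under the lift pad of the kettle's side lug, and only then push the jack's hand lever right down so that the levelling foot hangs clear of the table. Finish while still holding the lever down - the jack sinks back if it is let go - and neither shove the kettle about, nor lift it by hand, nor disturb the other things.

Things in the scene. Friction and masses are not known exactly. Their poses are not given: they have to be found in the camera images.
- kettle: bench melting kettle, 4 kg, free-standing: grey plinth 168 x 190 mm, 32 to 76 mm above the table, under a round steel vessel 132 mm across with domed lid, 201 mm high in all. Origin on the table, on the vessel's axis, mid plinth. Its -x side has the dial and lock mark and roughly faces the robot; drain tap on its +y side, jacking lug on its -y side
- lock_ring (a joint): turn of the aluminium lock ring round the lid (149 mm across, 148 to 168 mm above the table, turns only about the kettle's axis). Grows clockwise seen from above: near 0 open, 0.80 rad tab at the lock mark, stop at 0.84. Light friction (0.12 N m); stays where left. At v the tab lies pi + 0.80 - v rad counter-clockwise from the kettle's x axis
- ring_tab (a point): middle of the gripping part of the ring's upright tab, 92 mm from the ring's axis and 174 mm above the table (turns with the ring). The tab is 12 mm thick (round the ring), 72 to 106 mm from the axis, 154 to 188 mm above the table
- lock_mark (a point): the lock mark: a small raised wedge on the vessel just under the ring, 70 mm from the axis on the kettle's -x side, 137 mm above the table
- lift_pad (a point): centre of the underside of the lift pad, a round steel boss 22 mm across and 6 mm thick, 60 mm above the table, 124 mm from the kettle's axis along its -y. It sits under the lug, a steel plate 46 mm wide that reaches 145 mm from the axis, top 72 mm above the table; the plinth's wall is at 95 mm. Axes as the kettle's
- levelling_foot (a point): centre of the underside of the kettle's single levelling foot (rubber disc 30 mm across on a screw), 70 mm from the axis along the kettle's -y; z = 0 while it stands on the table. Jacked at the lug, the kettle tips on its two other feet, 75 mm to its +y
- jack: lever jack, about 0.84 kg, loose on the table. Origin on its underside below the middle of its cheeks; z up, x toward the saddle, lever toward -x. Base plate 56 mm wide, 8 mm thick, from x = -123 to +111 mm; cross foot 86 mm wide, 10 mm thick at its rear (x = -121 to -95 mm)
- jack_grip (a point): where to grasp the jack from above: midway between its two upright cheek plates, 44 mm above its underside, near its balance point (axes as the jack's). The cheeks are 34 mm over their outsides (along y), x = -34 to +42 mm, 8 to 60 mm high. The raised lever leaves between them toward -x: its top is 65 mm high at the grip, 75 mm 60 mm behind it
- saddle_seat (a point): centre of the floor of the jack's saddle, a round cup 42 mm across (34 mm inside) with a rim 4 mm high, 87 mm ahead (+x) of the grip point; with the lever up its floor is 48 mm, its rim 52 mm above the jack's underside. It rises straight up, 27 mm in the lever's full stroke: it meets the pad after 12 mm and lifts it about 15 mm
- pump_handle (a joint): angle of the jack's hand lever: 0 up, 0.45 rad right down (stop). Its pin is 27 mm ahead (+x) of the grip point, 45 mm above the underside. A spring and the load push it up: about 2 N at the paddle to start it, 6 to 10 N to hold it down under the kettle; it does not latch
- paddle (a point): centre of the top face of the lever's rubber paddle (74 mm long, 46 mm wide, 12 mm thick), to be pushed down. Lever up: 182 mm behind (-x of) the grip point, 133 mm above the jack's underside, its face sloping 0.22 rad down toward the jack. It goes down on an arc about the pin, to about 37 mm above the table
- vial_2: short glass vial with white cap, 45 mm across, 68 mm high (bystander; origin at its foot)
- phone: dark phone lying flat, 156 x 75 x 9 mm (bystander)
- sample_tube: clear sample tube lying, 78 mm long, 20 mm thick (bystander)
- vial_1: glass vial with white cap, 47 mm across, 85 mm high (bystander; origin at its foot)

How it is judged (in metres and radians):
On the way, in this order (a step that is already met when the one before it is completed fails the run):
1. the lock ring's tab stands at the lock mark, the kettle still on its feet (value of joint lock_ring above 0.72 rad and height (world z) of levelling_foot below 0.003 m), for 0.2 s.
2. the jack stands flat on the table, lever up, its saddle under the lift pad (horizontal distance between saddle_seat and lift_pad below 0.009 m and value of joint pump_handle below 0.12 rad and angle between jack's own z axis and vertical below 0.04 rad and height (world z) of jack below 0.004 m and height (world z) of levelling_foot below 0.003 m), for 0.2 s.
At the end, for the whole second after the job is handed in: Held by the gripper: lever over 0.36 of 0.45 rad down, levelling foot over 6 mm off the table, jack flat and carrying the lug (over 10 N), saddle within 9 mm of the pad centre, ring over 0.72 rad, kettle still, untouched by the robot and within 40 mm of its start (value of joint lock_ring above 0.72 rad and value of joint pump_handle above 0.36 rad and height (world z) of levelling_foot above 0.006 m and horizontal distance between saddle_seat and lift_pad below 0.009 m and contact force between kettle and jack above 10 N and contact force between any of the fingers, the arm and jack above 2 N and contact force between each of the arm, the fingers and kettle below 0.5 N and angle between jack's own z axis and vertical below 0.04 rad and linear speed of kettle below 0.02 m/s and distance of kettle from where it was at the start of the episode below 0.04 m); the arm keeps its last pose, push and grip.
It fails at once if the kettle is tipped while its lid ring is not locked (value of joint lock_ring below 0.7 rad and angle between kettle's own z axis and vertical above 0.03 rad).
It fails at once if the kettle is tipped over or shoved across the table (angle between kettle's own z axis and vertical above 0.16 rad or distance of kettle from where it was at the start of the episode above 0.05 m).
It fails at once if a bystander is disturbed (distance of any of vial_1, vial_2, phone, sample_tube from where it was at the start of the episode above 0.025 m).
It also fails if it takes over 72 s, if anything falls off the work surface, if the arm or the gripper's body presses on something with over 40 N, if the wrist force passes 120 N, or if a joint passes its speed limit or range.

## Robot

A 6-joint arm with a two-finger parallel gripper is mounted at the origin on a cart in front of the work surface, level with it; the furniture and walls round the work are solid. World frame = base frame: x ahead of the robot, y to its left, z up, the work surface at z = 0. Lengths are in mm, angles in rad, forces in N, time in s.
With the tool pointing down it reaches from about 300 to 850 mm from the base axis. Payload 5.4 kg.
Tool frame: the origin (TCP) lies between the finger pads; the fingertips stand 25 mm ahead of it and the grasp point (between the pads) lies 6 mm ahead of it (robot.tips_ahead is the distance from the TCP to the fingertips, in mm); x points along the fingers, y is the direction in which the jaws open and shut, and the axes are right-handed (so a half turn about x gives the same grasp; the last joint's range is limited). The gripper opens to 85 mm and grips with 20 to 120 N. Pads are 22 mm wide; open, the fingers measure 114 mm over their backs; the gripper's body (76 mm by 85 mm) begins 54 mm behind the grasp point. The pads swing forward as they close: fully open they stand 13 mm farther back than shut.
Start: joints at [1.083, 0.158, 1.597, -0, 1.386, -0.21], TCP at [157.699, 552.935, 224.299] pointing down, gripper open.
Joint ranges: [-2.91, 2.91], [-0.94, 2.29], [0.18, 2.7], [-1.29, 4.43], [0.17, 2.64], [-3, 3]. Speed limits (rad/s): [2.57, 2.57, 3.14, 3.14, 3.14, 3.14].

## Interface

Orientations are given as a unit quaternion [w, x, y, z].
In Python, from cell import robot, viewer, models gives the robot as it stands.
- The arm moves only by the shell command python3 -m creep 'ROWS'. ROWS is JSON, a list of rows, each a list of 3 entries, a list of its own where there are three numbers: the turn, a rotation vector about the tool's x, y, z in degrees, then the shift along the tool's x, y, z in mm, then the closure, from -1 (fully open) to 1 (shut). A call has 1 to 12 rows; each row is the pose to reach, as a shift and turn from the pose commanded when the call began, along the tool's axes at that moment; what a row does not reach only later rows make up. A row lasts 1/12 s, in which the tool goes at most 41.7 mm and 7.16 degrees, less where a joint would pass 70% of its speed; a pose out of reach is approached as far as the arm can. A call with a gripper value outside its range is refused whole. The fingers move at their own pace and stop on an object; the grip force is fixed at half the most. Time passes only in rows, so rows that repeat a pose let the fingers close. It gives the time, the measured TCP pose, the force and the opening at its end, in the units of the state.
- robot.get_obs(): the state, without advancing time (a new reading comes with each control period).
- viewer.grab_frame(name): name is "scene" or "top"; returns the picture (400x640x3 uint8, red, green, blue); there is no depth.
- viewer.camera_params(name): a dict with "mtx" (3x3 intrinsics, pixels), "dist" ([k1, k2, p1, p2, k3] as OpenCV has them; the pictures are not rectified), "cam_to_world" (4x4, takes a point from camera to world coordinates). Camera axes: x right, y down, z forward; pixel columns grow to the right and rows downward; lengths in mm; the calibration is good to about 2 mm. A picture is of the moment at which its call begins. camera_params takes no time and is no camera call.
- robot.sign_off(): hands the job in, once; it reports no verdict.
Trained networks look in the newest picture that a camera, given by its name, has taken for a name from the list of things; names that differ only in an ending like _2 or _b are one class to them, and where a whole thing is asked for, a point or a joint stands for the part that bears it (a point fixed in the world has none). Each returns a list of dicts, best first, with "confidence" (0 to 1); they miss things now and then, are a little off and sometimes report something else, mostly with a low value. They report only what shows in the picture. A call takes as long as a camera call.
- models.regions_of(camera, thing): "region" (400x640 bool, what is visible of it) and "position" ([column, row] in pixels, amid what is visible of it).
- models.spot_point(camera, thing): "position" ([column, row] in pixels: a listed point, or the origin of a listed thing).
The state is a dict: "time": time; "joint_positions": joint angles; "qd": joint speeds; "joint_efforts": joint torques, N m; "ee_pos": TCP position; "ee_rot": TCP orientation; "ft_force": force on the tool from outside, world axes, zero at the start; "moment": the same for the moment, N m; "grip_width": finger opening in mm.
Only numpy, scipy, OpenCV 4.12 (cv2) and the standard library are available. Lean on these libraries where they do the work, as an engineer would, in place of code of your own. Each camera call takes 0.05 s, during which the arm holds its last target. There are 200 camera calls.

## Working session

There is one attempt and no reset: what is moved stays moved. The work goes in short steps, Python scripts to look and compute and a shell command to move; the robot and the scene stay as the last step left them, time stands still between calls to the robot, and variables do not carry over. Pictures are saved under pics/ and viewed, about 8 in all and at most 12, crops included, and the job is handed in when it is done.

```bash
ls; mkdir -p pics
cat > h.py <<'E'
import numpy as np, cv2
from cell import robot, viewer, models
from scipy.spatial.transform import Rotation as R
def ray(cam,px):
    p=viewer.camera_params(cam); M=np.array(p["cam_to_world"])
    u=cv2.undistortPoints(np.array([[px]],float),np.array(p["mtx"]),np.array(p["dist"]))[0,0]
    d=M[:3,:3]@np.array([u[0],u[1],1]); return M[:3,3],d/np.linalg.norm(d)
def onz(cam,px,z):
    o,d=ray(cam,px); return o+d*(z-o[2])/d[2]
def tri(p1,p2):
    A=[];B=[]
    for c,p in (("scene",p1),("top",p2)):
        o,d=ray(c,p);P=np.eye(3)-np.outer(d,d);A.append(P);B.append(P@o)
    return np.linalg.lstsq(np.vstack(A),np.hstack(B),rcond=None)[0]
def proj(cam,X):
    p=viewer.camera_params(cam);M=np.linalg.inv(np.array(p["cam_to_world"]))
    return cv2.projectPoints(np.array(X,float).reshape(-1,1,3),cv2.Rodrigues(M[:3,:3])[0],M[:3,3],np.array(p["mtx"]),np.array(p["dist"]))[0][:,0]
def save(cam,n):
    f=viewer.grab_frame(cam);cv2.imwrite(f"pics/{n}.png",f[:,:,::-1]);return f
def tool():
    s=robot.get_obs();q=s["ee_rot"];return np.array(s["ee_pos"]),R.from_quat([q[1],q[2],q[3],q[0]])
E
python3 - <<'E'
from h import *
np.set_printoptions(precision=1,suppress=True)
for c in("scene","top"):
    save(c,c+"0"); print(c,np.array(viewer.camera_params(c)["cam_to_world"]))
names="kettle ring_tab lock_mark lift_pad levelling_foot jack jack_grip saddle_seat paddle vial_1 phone sample_tube".split()
D={}
for n in names:
    for c in("scene","top"):
        r=models.spot_point(c,n); D[n,c]=r
        print(n,c,[(np.round(x["position"],1).tolist(),round(x["confidence"],2)) for x in r[:3]])
    if D[n,"scene"] and D[n,"top"]: print("   tri",tri(D[n,"scene"][0]["position"],D[n,"top"][0]["position"]))
p,r=tool();print(p,r.as_matrix(),robot.get_obs()["time"])
E
python3 -c "
import cv2,numpy as np
cv2.imwrite('pics/both0.png',cv2.resize(np.vstack([cv2.imread('pics/scene0.png'),cv2.imread('pics/top0.png')]),None,fx=.75,fy=.75))"
```

```text
pics
scene [[   0.7   -0.4    0.6 -320.6]
 [  -0.8   -0.4    0.5 -767.4]
 [   0.    -0.8   -0.6  981.9]
 [   0.     0.     0.     1. ]]
top [[   0.    -1.     0.1  427.9]
 [  -1.    -0.     0.   -54.4]
 [  -0.    -0.1   -1.  1198.9]
 [   0.     0.     0.     1. ]]
kettle scene [([275.8, 214.8], 0.79)]
kettle top [([260.4, 209.2], 0.61)]
   tri [498.5 153.3  10.7]
ring_tab scene [([274.4, 193.9], 0.66)]
ring_tab top [([267.1, 233.2], 0.93)]
   tri [431.5  96.1 168. ]
lock_mark scene [([261.2, 195.3], 0.59)]
lock_mark top [([253.9, 231.0], 0.94)]
   tri [429.7 145.6 138.7]
lift_pad scene [([307.7, 218.9], 0.64), ([372.7, 264.8], 0.21)]
lift_pad top [([298.7, 205.3], 0.68)]
   tri [516.6  22.4  51.4]
levelling_foot scene [([294.6, 226.2], 0.74)]
levelling_foot top [([260.4, 208.9], 0.28)]
   tri [526.9 137.2 -49.6]
jack scene [([373.7, 268.4], 0.74)]
jack top [([388.2, 211.6], 0.94)]
   tri [ 508.4 -264.     9.7]
jack_grip scene [([376.1, 258.7], 0.81)]
jack_grip top [([389.4, 204.3], 0.83)]
   tri [ 527.6 -260.6   36.4]
saddle_seat scene [([356.4, 240.9], 0.66)]
saddle_seat top [([363.3, 192.8], 0.66)]
   tri [ 555.4 -171.6   41. ]
paddle scene [([417.7, 270.3], 0.86)]
paddle top [([453.7, 221.7], 0.63), ([389.2, 205.3], 0.58)]
   tri [ 474.1 -426.   138.5]
vial_1 scene [([338.1, 199.9], 0.76), ([375.2, 216.6], 0.55)]
vial_1 top [([341.9, 140.8], 0.78), ([287.5, 142.4], 0.76), ([454.2, 223.0], 0.2)]
   tri [661.9 -65.4 113.3]
phone scene [([222.8, 199.9], 0.6), ([376.5, 257.6], 0.42)]
phone top [([190.3, 229.4], 0.71)]
   tri [429.7 375.5   5.5]
sample_tube scene [([399.0, 230.6], 0.42), ([224.2, 201.9], 0.23)]
sample_tube top [([187.1, 228.2], 0.64), ([376.0, 146.7], 0.44)]
   tri [485.9 -38.6 282.5]
[157.7 552.9 224.3] [[-0.   0.3  1. ]
 [-0.   1.  -0.3]
 [-1.  -0.  -0. ]] 1.3
```

View pics/both0.png

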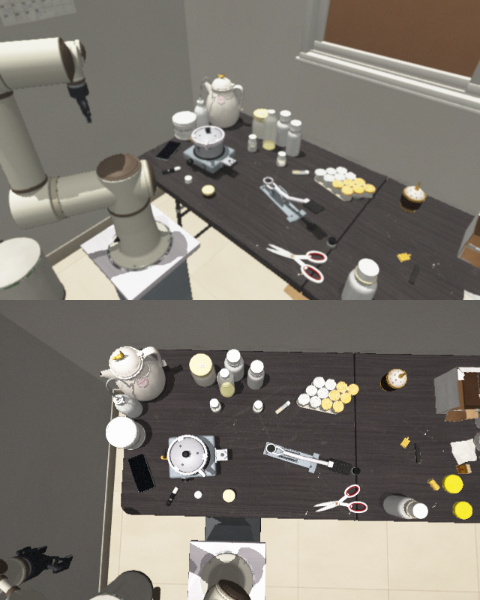

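The overview shows the kettle at top px (255,208) with its lug to the right. The jack is at (390,207), with the lever and paddle pointing right. I'll refine positions using the known heights.

```bash
cat > meas.py <<'E'
from h import *
np.set_printoptions(precision=1,suppress=True)
def m(N=3):
    H=dict(ring_tab=174,lock_mark=137,lift_pad=60,kettle=0,jack_grip=44,saddle_seat=48,paddle=133,jack=0)
    out={}
    for n,z in H.items():
        for c in("scene","top"):
            v=[]
            for i in range(N):
                r=models.spot_point(c,n)
                if r and r[0]["confidence"]>.4: v.append(onz(c,r[0]["position"],z)[:2])
            if v: out[n,c]=np.median(v,0)
        print(n,[(c,out[n,c]) for c in("scene","top") if (n,c) in out])
    return out
E
python3 - <<'E'
from meas import *
m(2)
f=cv2.imread("pics/top0.png");s=cv2.imread("pics/scene0.png")
a=cv2.resize(f[160:260,210:490],None,fx=2.8,fy=2.8,interpolation=cv2.INTER_CUBIC)
b=cv2.resize(s[150:290,220:440],None,fx=2.2,fy=2.2,interpolation=cv2.INTER_CUBIC)
w=784;o=np.zeros((280+308,w,3),np.uint8);o[:280]=a;o[280:,:484]=b
cv2.imwrite("pics/crop1.png",o)
for n in ["kettle","vial_1","sample_tube","phone"]:
    for r in models.regions_of("top",n)[:3]:
        ys,xs=np.nonzero(r["region"]);print(n,round(r["confidence"],2),np.array(r["position"]),xs.min(),xs.max(),ys.min(),ys.max())
for n,z in(("vial_1",85),("sample_tube",10)):
  for r in models.regions_of("top",n)[:3]: print(n,onz("top",r["position"],z))
E
```

```text
ring_tab [('scene', array([428.9,  85.7])), ('top', array([428.2,  98.7]))]
lock_mark [('scene', array([428. , 151.9])), ('top', array([433.5, 142.1]))]
lift_pad [('scene', array([508.9,  15. ])), ('top', array([515.8,  21.9]))]
kettle [('scene', array([502.2, 169.7])), ('top', array([504.9, 149.4]))]
jack_grip [('scene', array([ 520.8, -264.7])), ('top', array([ 526.9, -259.3]))]
saddle_seat [('scene', array([ 541.9, -170.6])), ('top', array([ 560.6, -177.2]))]
paddle [('scene', array([ 480. , -424.3])), ('top', array([ 473.8, -427.2]))]
jack [('scene', array([ 519.2, -261.1])), ('top', array([ 507. , -263.4]))]
kettle 0.63 [256.6 206. ] 215 303 180 241
vial_1 0.7 [341.1 137.2] 336 350 134 150
vial_1 0.47 [288.6 142.3] 280 294 132 150
vial_1 0.39 [359.8 197.5] 355 367 191 204
sample_tube 0.69 [377.6 139.7] 368 386 135 150
sample_tube 0.4 [404.1 216.5] 351 468 189 233
phone 0.79 [186.  229.9] 170 206 205 256
vial_1 [ 725.9 -103.2   85. ]
vial_1 [706.3  56.9  85. ]
vial_1 [ 541.8 -162.9   85. ]
sample_tube [ 740.3 -225.6   10. ]
sample_tube [ 491.9 -312.4   10. ]
```

View pics/crop1.png

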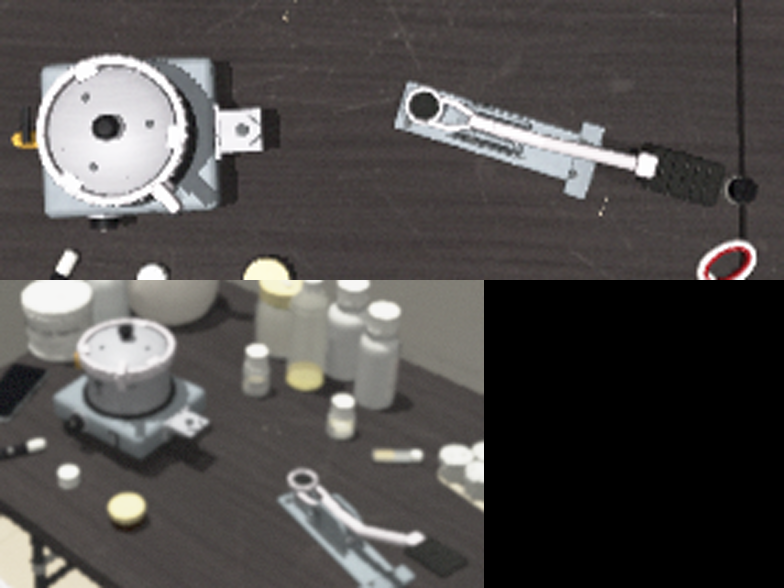

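Top crop: ring centre is at about px (250.2,206.8) and the tab points down-right at about (269,230). The lug's dot is at (296.8,206.4), the saddle cup at (361.8,198.2) and the paddle at about (454,222). Now I'll fit the poses.

Run:
```python
from meas import *
def c(x,y,z,n): 
    P=onz("top",(210+x/2.8,160+y/2.8),z); print(n,P); return P
a=c(112.5,131,158,"ring"); c(106,127,200,"knob")
l=c(243,130,72,"lugdot"); c(165,195,176,"tabmid");c(175,210,180,"tabend")
s=c(425,107,52,"saddle"); c(683,174,133,"paddle")
p1=c(42,65,76,"plTL");p2=c(215,57,76,"plTR");p3=c(43,217,76,"plBL");p4=c(220,208,76,"plBR")
for p,q in((p2,p1),(p4,p3)): d=q-p;print("yaw",np.arctan2(-d[0],d[1]),np.linalg.norm(d))
for q in((397,128),(407,82)): c(*q,8,"basefront")
for q in((587,197),(603,126)): c(*q,10,"crossrear")
d=(a-l);print("yaw lug",np.arctan2(-d[0],d[1]),np.hypot(d[0],d[1]))
```

```text
ring [500.8 151.5 158. ]
knob [501.6 149.7 200. ]
lugdot [511.3  26.8  72. ]
tabmid [438.   93.8 176. ]
tabend [423.6  82.9 180. ]
saddle [ 543.1 -172.3   52. ]
paddle [ 472.6 -427.9  133. ]
plTL [576.8 247.8  76. ]
plTR [590.   59.5  76. ]
plBL [412.2 238.5  76. ]
plBR [426.5  48.6  76. ]
yaw 0.07011759347409734 188.80503232378192
yaw 0.07500798494861731 190.4017674677778
basefront [ 522.6 -145.1    8. ]
basefront [ 576.  -155.8    8. ]
crossrear [ 449.  -361.9   10. ]
crossrear [ 530.4 -380.3   10. ]
yaw lug 0.08402136013301992 125.19056088699178
```

```bash
cat >> h.py <<'E'
def go(x,y,z,heading):
    "print turn/shift (tool axes) to reach TCP x,y,z, tool straight down, jaw axis at heading"
    p,r=tool(); ch,sh=np.cos(heading),np.sin(heading)
    ty=np.array([ch,sh,0]);tx=np.array([0,0,-1.]);T=np.c_[tx,ty,np.cross(tx,ty)]
    rv=np.degrees((r.inv()*R.from_matrix(T)).as_rotvec()); s=r.inv().apply(np.array([x,y,z])-p)
    y0=r.as_matrix()[:,1]
    print("at",p.round(1),"head",round(np.arctan2(y0[1],y0[0]),3),"turn",rv.round(1),"shift",s.round(1))
E
python3 -c "
from h import *
go(428.3,89.8,250,2.27);go(428.3,89.8,186,2.27)"
```

```text
at [157.7 552.9 224.3] head 1.293 turn [-56.   0.  -0.] shift [ -25.7 -371.2  387.2]
at [157.7 552.9 224.3] head 1.293 turn [-56.   0.  -0.] shift [  38.3 -371.2  387.2]
```

```bash
python3 -m creep '[[[-14,0,0],[-26,-60,60],0.1],[[-28,0,0],[-26,-120,125],0.1],[[-42,0,0],[-26,-150,156],0.1],[[-56,0,0],[-26,-180,188],0.1],[[-56,0,0],[-26,-371,387],0.1],[[-56,0,0],[-26,-371,387],0.1],[[-56,0,0],[-26,-371,387],0.1],[[-56,0,0],[-26,-371,387],0.1],[[-56,0,0],[-26,-371,387],0.1],[[-56,0,0],[-26,-371,387],0.1],[[-56,0,0],[-26,-371,387],0.1],[[-56,0,0],[-26,-371,387],0.1]]' && python3 -c "
from h import *
go(428.3,89.8,250,2.27)"
```

```text
time: 4.2
ee_pos: [388.0, 158.7, 249.7]
ee_rot: [0.665, -0.243, 0.664, 0.242]
ft_force: [1.2, 0.9, -0.5]
grip_width: 38.7
at [388.  158.7 249.7] head 2.271 turn [0.  0.1 0. ] shift [ -0.3 -78.6 -13.6]
```

```bash
python3 -m creep '[[[0,0,0],[0,-40,-7],0.1],[[0,0,0],[0,-78.6,-13.6],0.1],[[0,0,0],[0,-78.6,-13.6],0.1],[[0,0,0],[0,-78.6,-13.6],0.1]]'
python3 - <<'E'
from h import *
go(428.3,89.8,186,2.27)
f=np.hstack([cv2.resize(save("scene","s2")[150:230,230:330],None,fx=4,fy=4),cv2.resize(save("top","t2")[180:260,220:320],None,fx=4,fy=4)])
cv2.imwrite("pics/v2.png",f[:,:,::-1])
E
```

```text
time: 4.53
ee_pos: [428.2, 90.1, 249.2]
ee_rot: [0.665, -0.241, 0.665, 0.241]
ft_force: [-0.6, 0.5, 0.2]
grip_width: 38.4
at [428.2  90.1 249.2] head 2.266 turn [-0.2 -0.  -0. ] shift [63.2 -0.3 -0.1]
```

View pics/v2.png

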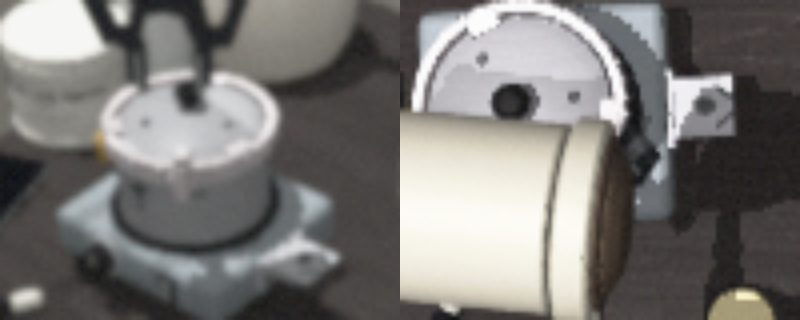

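Run:
```python
from h import *
print(proj("scene",[(428.3,89.8,174),(428.3,89.8,224),(501,151,200),(501,151,148)]).round(1))
for v in(0,.1,.2,.3):
    a=np.pi+.8-v+.075; P=[(501+r*np.cos(a),151+r*np.sin(a),z) for r,z in((92,174),(106,188),(106,154))]
    print(v,proj("scene",P).round(1).tolist(),proj("top",P).round(1).tolist())
```

```text
[[273.4 193.5]
 [272.5 180.6]
 [276.1 170.9]
 [276.9 183.6]]
0 [[278.5, 192.8], [278.6, 191.7], [279.1, 200.3]] [[273.9, 228.3], [277.1, 231.6], [278.6, 231.7]]
0.1 [[275.6, 192.9], [275.3, 191.9], [275.9, 200.5]] [[271.6, 230.7], [274.4, 234.4], [275.9, 234.5]]
0.2 [[272.8, 192.9], [271.9, 191.9], [272.6, 200.4]] [[269.0, 232.9], [271.3, 237.0], [273.0, 236.9]]
0.3 [[270.0, 192.7], [268.7, 191.7], [269.4, 200.2]] [[266.2, 234.8], [268.1, 239.2], [269.9, 239.1]]
```

The tab is at scene px (274.5,195.5), so v≈0.14. The jaws straddle it within about 4 mm. I'll descend and close.

```bash
python3 -m creep '[[[0,0,0],[35,0,0],0.1],[[0,0,0],[63,0,0],0.1],[[0,0,0],[63,0,0],0.1],[[0,0,0],[63,0,0],0.6],[[0,0,0],[63,0,0],0.8],[[0,0,0],[63,0,0],0.8],[[0,0,0],[63,0,0],0.8],[[0,0,0],[63,0,0],0.8]]'
```

```text
time: 5.3
ee_pos: [428.5, 91.7, 187.7]
ee_rot: [0.665, -0.243, 0.663, 0.242]
ft_force: [-0.5, 0.1, -0.0]
grip_width: 8.8
```

Width is 8.8 mm, less than the 12 mm tab, so the tab isn't between the pads. I'll look.

Run:
```python
from h import *
f=np.hstack([cv2.resize(save("scene","s3")[140:220,235:315],None,fx=5,fy=5,interpolation=cv2.INTER_CUBIC),cv2.resize(save("top","t3")[180:260,230:310],None,fx=5,fy=5)])
cv2.imwrite("pics/v3.png",f[:,:,::-1])
p,r=tool();print(p,proj("scene",[p+r.apply([25,0,0])]),[ (x["position"],x["confidence"]) for c in("scene","top") for x in models.spot_point(c,"ring_tab")])
```

```text
[428.07536351  91.55251041 187.02251781] [[273.20157719 196.29411959]] [([273.9, 194.2], 0.67), ([358.6, 237.1], 0.29)]
```

View pics/v3.png

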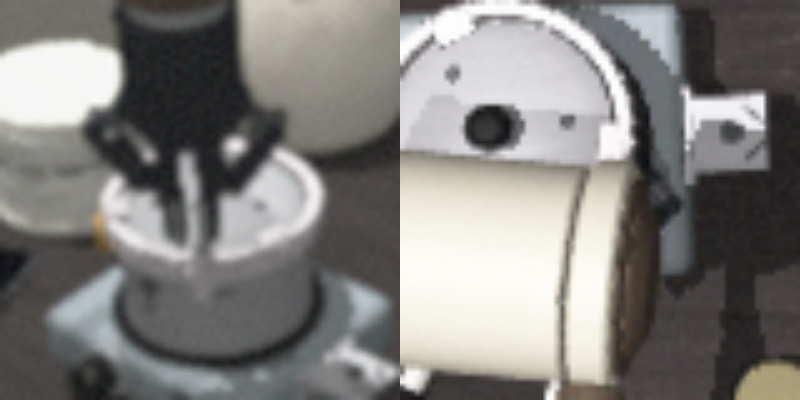

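```bash
python3 -m creep '[[[0,0,0],[0,0,0],1],[[0,0,0],[0,0,0],1],[[0,0,0],[0,0,0],1],[[0,0,0],[0,0,0],1]]'; python3 -c "
from h import *
print(robot.tips_ahead,[x for x in dir(robot) if x[0]!='_'])
s=robot.get_obs();print(s['moment'],s['ft_force'])"
```

```text
time: 5.83
ee_pos: [427.6, 91.6, 186.2]
ee_rot: [0.664, -0.242, 0.664, 0.242]
ft_force: [0.6, -0.2, 0.3]
grip_width: 0.1
25.0 ['MotionError', 'get_obs', 'sign_off', 'tips_ahead']
[ 0.02189126 -0.0371934   0.01315245] [ 0.62702994 -0.16124523  0.28501008]
```

```bash
python3 -m creep '[[[0,0,0],[-20,0,0],0.1],[[0,0,0],[-20,0,0],0.1],[[0,0,0],[-20,0,0],0.1],[[0,0,0],[-20,0,0],0.1],[[0,0,0],[0,0,0],0.1],[[0,0,0],[10,0,0],0.1],[[0,0,0],[18,0,0],0.1],[[0,0,0],[18,0,0],0.1],[[0,0,0],[18,0,0],0.8],[[0,0,0],[18,0,0],0.8],[[0,0,0],[18,0,0],0.8],[[0,0,0],[18,0,0],0.8]]'
python3 - <<'E'
from h import *
f=np.hstack([cv2.resize(save("scene","s4")[130:230,225:325],None,fx=5,fy=5,interpolation=cv2.INTER_CUBIC)])
cv2.imwrite("pics/v4.png",f[:,:,::-1])
p,r=tool();print(p,proj("scene",[p+r.apply([25,0,0]),p]),r.as_matrix().round(3))
E
```

```text
time: 6.83
ee_pos: [428.1, 91.3, 168.9]
ee_rot: [0.665, -0.243, 0.664, 0.242]
ft_force: [-0.7, -1.9, 0.9]
grip_width: 10.2
[428.04135699  91.31191612 168.93846262] [[273.57734484 200.79147483]
 [273.1088691  194.60721929]] [[ 0.001 -0.644  0.765]
 [-0.001  0.765  0.644]
 [-1.    -0.001  0.   ]]
```

View pics/v4.png

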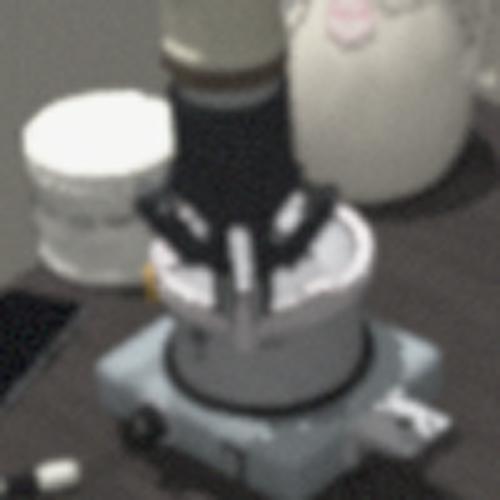

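```bash
python3 -m creep '[[[0,0,0],[0,0,0],1],[[0,0,0],[0,0,0],1],[[0,0,0],[0,0,0],1]]'
```

```text
time: 7.13
ee_pos: [428.1, 91.3, 168.9]
ee_rot: [0.665, -0.243, 0.664, 0.242]
ft_force: [-1.1, -3.2, 3.5]
grip_width: 10.2
```

Run:
```python
from h import *
p,r=tool();c=np.array([501,151,p[2]])
for t in range(6,43,6):
    q=c+R.from_rotvec([0,0,-np.radians(t)]).apply(p-c); print(t,r.inv().apply(q-p).round(1),q.round(0))
```

```text
6 [-0.   9.8  0.7] [422.  99. 169.]
12 [-0.  19.6  2.3] [417. 108. 169.]
18 [-0.  29.1  5. ] [413. 117. 169.]
24 [-0.  38.2  8.7] [410. 126. 169.]
30 [-0.  46.9 13.3] [408. 136. 169.]
36 [-0.1 55.1 18.8] [407. 146. 169.]
42 [-0.1 62.7 25.1] [407. 155. 169.]
```

```bash
python3 -m creep '[[[0,0,0],[0,0,0],0.53],[[0,0,0],[4,0,0],0.53],[[0,0,0],[8,0,0],0.53],[[6,0,0],[8,9.8,0.7],0.53],[[12,0,0],[8,19.6,2.3],0.53],[[18,0,0],[8,29.1,5],0.53],[[24,0,0],[8,38.2,8.7],0.53],[[30,0,0],[8,46.9,13.3],0.53],[[35,0,0],[8,53.7,17.8],0.53],[[35,0,0],[8,53.7,17.8],0.53],[[35,0,0],[8,53.7,17.8],0.53]]'
python3 - <<'E'
from h import *
f=np.hstack([cv2.resize(save("scene","s5")[140:220,235:315],None,fx=5,fy=5,interpolation=cv2.INTER_CUBIC),cv2.resize(save("top","t5")[180:260,220:300],None,fx=5,fy=5)])
cv2.imwrite("pics/v5.png",f[:,:,::-1])
E
```

```text
time: 8.05
ee_pos: [406.3, 144.4, 159.6]
ee_rot: [0.706, -0.032, 0.707, 0.033]
ft_force: [-0.2, 0.1, 0.2]
grip_width: 20.5
```

View pics/v5.png

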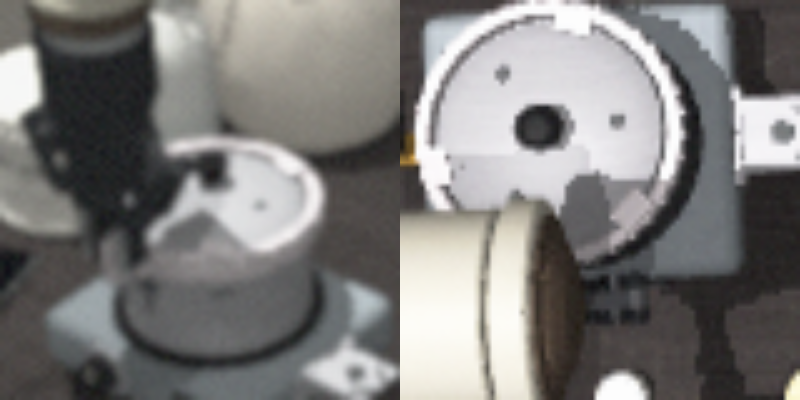

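Ring notches moved about 35–42° clockwise, so v is about 0.75–0.8. I'll nudge 3° more while watching the force.

```bash
python3 -m creep '[[[1.5,0,0],[0,2.5,0],0.53],[[3,0,0],[0,4.9,0.2],0.53],[[3,0,0],[0,4.9,0.2],0.53],[[3,0,0],[0,4.9,0.2],0.53]]'; python3 -m creep '[[[0,0,0],[0,0,0],1],[[0,0,0],[0,0,0],1],[[0,0,0],[0,0,0],1],[[0,0,0],[0,0,0],1]]'
```

```text
time: 8.48
ee_pos: [406.5, 148.8, 160.2]
ee_rot: [0.707, -0.013, 0.707, 0.013]
ft_force: [0.2, 0.4, 0.1]
grip_width: 20.0
time: 8.82
ee_pos: [406.4, 148.9, 160.4]
ee_rot: [0.707, -0.013, 0.707, 0.013]
ft_force: [-1.4, -1.5, 2.4]
grip_width: 10.4
```

```bash
python3 -m creep '[[[0,0,0],[0,0,0],0.2],[[0,0,0],[0,0,0],0.2],[[0,0,0],[-35,0,0],0.2],[[0,0,0],[-70,0,0],0.2],[[0,0,0],[-75,0,0],0.2]]'; python3 -c "
from h import *
go(521.5,-258,180,-.264)"
```

```text
time: 9.23
ee_pos: [409.6, 149.4, 241.3]
ee_rot: [0.711, -0.013, 0.703, 0.013]
ft_force: [-0.2, 0.1, 1.1]
grip_width: 34.4
at [409.6 149.4 241.3] head 1.607 turn [107.2   0.4  -0.6] shift [  62.  -411.3   96.3]
```

```bash
python3 -m creep '[[[8,0,0],[0,-36,-10],0],[[16,0,0],[0,-72,0],-0.2],[[24,0,0],[0,-108,20],-0.2],[[32,0,0],[0,-144,34],-0.2],[[40,0,0],[0,-180,42],-0.2],[[48,0,0],[0,-216,50],-0.2],[[56,0,0],[0,-252,59],-0.2],[[64,0,0],[0,-288,68],-0.2],[[72,0,0],[0,-324,76],-0.2],[[79,0,0],[0,-360,85],-0.2],[[86,0,0],[0,-411,96],-0.2],[[93,0,0],[0,-411,96],-0.2]]'
python3 - <<'E'
from h import *
go(521.5,-258,150,-.264)
a=save("scene","s6");b=save("top","t6")
for c in("scene","top"): print([(np.round(x["position"],1),x["confidence"]) for x in models.spot_point(c,"ring_tab")])
f=np.hstack([cv2.resize(a[140:320,240:440],None,fx=2,fy=2),cv2.resize(b[165:265,220:320],None,fx=3.6,fy=3.6,interpolation=cv2.INTER_CUBIC)])
cv2.imwrite("pics/v6.png",f[:,:,::-1])
p,r=tool();print(proj("scene",[p,p+r.apply([25,0,0])]),proj("top",[p,p+r.apply([25,0,0])]))
for v in(.7,.75,.8,.84):
    t=np.pi+.8-v+.075;print(v,proj("top",[(501+92*np.cos(t),151+92*np.sin(t),174)]),proj("scene",[(501+92*np.cos(t),151+92*np.sin(t),174)]))
E
```

```text
time: 10.23
ee_pos: [517.7, -263.6, 234.5]
ee_rot: [0.524, 0.475, 0.523, -0.476]
ft_force: [0.6, 0.4, 0.0]
grip_width: 51.4
at [ 517.7 -263.6  234.5] head 0.097 turn [20.7  0.1 -0. ] shift [84.5  4.2 -5.4]
[(array([255.5, 193.9]), 0.6)]
[(array([245.6, 239.9]), 0.75)]
[[378.97204545 210.01161362]
 [378.19623828 216.83798625]] [[401.8045419  202.06443702]
 [399.81282378 202.8857718 ]]
0.7 [[253.64522317 239.37609808]] [[259.82132764 190.4751071 ]]
0.75 [[251.97946837 239.58726147]] [[258.72352094 190.02938709]]
0.8 [[250.30678994 239.7144688 ]] [[257.67513157 189.55179687]]
0.84 [[248.96654733 239.75555887]] [[256.87384415 189.14777453]]
```

View pics/v6.png

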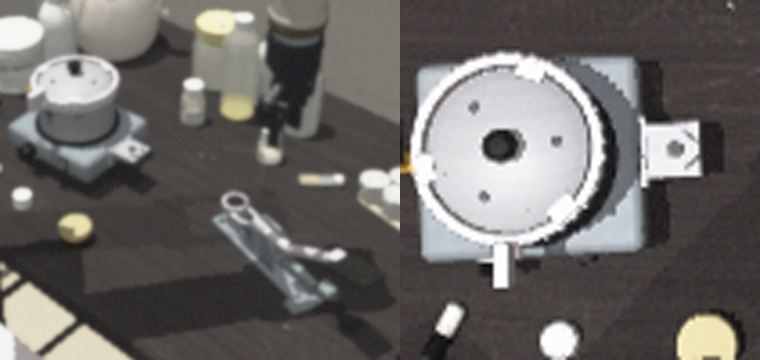

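Top view confirms the tab is at the mark: px (248.3,238.6), so v≈0.84. The fingers look about 25 mm higher than their nominal length implies, which matches the missed first grasp. I'll check with a gentle touch on bare table before grasping the jack.

```bash
python3 -c "
from h import *
go(430,-180,60,-.264);go(430,-180,30,-.264)"
```

```text
at [ 517.2 -257.6  234.7] head 0.11 turn [21.4 -0.1  0. ] shift [174.9 -78.1 -86.5]
at [ 517.2 -257.6  234.7] head 0.11 turn [21.4 -0.1  0. ] shift [204.9 -78.1 -86.5]
```

```bash
python3 -m creep '[[[7,0,0],[0,-30,-28],1],[[14,0,0],[0,-56,-56],1],[[21,0,0],[0,-78,-86],1],[[21,0,0],[40,-78,-86],1],[[21,0,0],[80,-78,-86],1],[[21,0,0],[120,-78,-86],1],[[21,0,0],[160,-78,-86],1],[[21,0,0],[190,-78,-86],1],[[21,0,0],[198,-78,-86],1],[[21,0,0],[203,-78,-86],1],[[21,0,0],[203,-78,-86],1],[[21,0,0],[203,-78,-86],1]]'; python3 -m creep '[[[0,0,0],[0,0,0],1]]'
```

```text
time: 11.43
ee_pos: [432.1, -181.7, 34.3]
ee_rot: [0.433, 0.561, 0.43, -0.56]
ft_force: [-0.7, -0.5, 0.5]
grip_width: -0.3
time: 11.52
ee_pos: [432.3, -182.1, 34.5]
ee_rot: [0.433, 0.561, 0.43, -0.56]
ft_force: [-0.1, -1.0, 1.0]
grip_width: 0.2
```

```bash
for i in 1; do python3 -m creep '[[[0,0,0],[3,0,0],1],[[0,0,0],[6,0,0],1],[[0,0,0],[6,0,0],1]]'; done; python3 -m creep '[[[0,0,0],[2,0,0],1],[[0,0,0],[4,0,0],1],[[0,0,0],[4,0,0],1]]';python3 - <<'E'
from h import *
save("scene","s7");save("top","t7")
f=cv2.imread("pics/s7.png")[170:270,300:420];g=cv2.imread("pics/t7.png")[160:260,300:420]
p,r=tool();t=p+r.apply([25,0,0]);print(t,proj("scene",[t,p]),proj("top",[t,p]))
cv2.imwrite("pics/v7.png",np.hstack([cv2.resize(x,None,fx=3.3,fy=3.3,interpolation=cv2.INTER_CUBIC) for x in(f,g)]))
E
```

```text
time: 11.77
ee_pos: [430.6, -181.1, 26.3]
ee_rot: [0.431, 0.56, 0.431, -0.56]
ft_force: [-0.4, 0.3, -0.3]
grip_width: 0.3
time: 12.02
ee_pos: [430.2, -180.8, 21.8]
ee_rot: [-0.431, -0.56, -0.431, 0.561]
ft_force: [0.8, 0.2, 0.1]
grip_width: 0.0
[ 430.39279826 -180.9607512    -2.93414873] [[336.5461176  272.03291589]
 [336.7810615  266.40790357]] [[362.22451269 234.84486835]
 [363.06423881 234.84625128]]
```

View pics/v7.png

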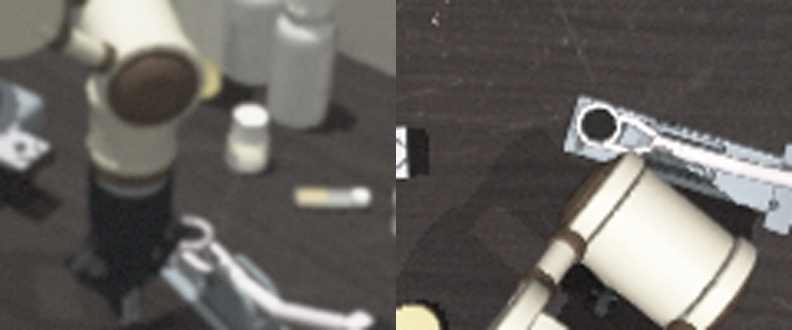

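No force with nominal tips at −3 mm, and the image puts the tips at about z=25. I'll carry on down to contact.

```bash
python3 -m creep '[[[0,0,0],[5,0,0],1],[[0,0,0],[10,0,0],1],[[0,0,0],[10,0,0],1]]'; for k in 1 2 3; do :; done; python3 -m creep '[[[0,0,0],[3,0,0],1],[[0,0,0],[5,0,0],1],[[0,0,0],[5,0,0],1]]'
```

```text
time: 12.37
ee_pos: [429.7, -180.5, 11.0]
ee_rot: [-0.43, -0.56, -0.432, 0.561]
ft_force: [0.4, -0.6, 0.2]
grip_width: 0.1
time: 12.62
ee_pos: [430.2, -180.8, 6.7]
ee_rot: [-0.431, -0.56, -0.431, 0.561]
ft_force: [-0.2, 0.9, -0.1]
grip_width: -0.1
```

```bash
python3 -m creep '[[[0,0,0],[2,0,0],1],[[0,0,0],[4,0,0],1],[[0,0,0],[4,0,0],1]]'
```

```text
time: 12.87
ee_pos: [430.3, -180.9, 2.9]
ee_rot: [-0.431, -0.56, -0.431, 0.561]
ft_force: [0.1, 0.2, 0.5]
grip_width: -0.0
```

```bash
python3 -m creep '[[[0,0,0],[2,0,0],1],[[0,0,0],[4,0,0],1],[[0,0,0],[4,0,0],1]]'
```

```text
time: 13.12
ee_pos: [430.3, -180.9, -1.1]
ee_rot: [-0.431, -0.56, -0.431, 0.561]
ft_force: [0.4, -0.5, -0.6]
grip_width: 0.2
```

```bash
python3 -m creep '[[[0,0,0],[2,0,0],1],[[0,0,0],[4,0,0],1],[[0,0,0],[4,0,0],1]]'
```

```text
time: 13.37
ee_pos: [430.3, -180.8, -5.2]
ee_rot: [-0.431, -0.56, -0.431, 0.561]
ft_force: [0.2, 0.4, 0.2]
grip_width: 0.3
```

Run:
```python
from h import *
save("scene","s8");f=cv2.imread("pics/s8.png")[210:290,290:370]
p,r=tool();print(p,proj("scene",[p+[0,0,z] for z in(-25,0,25)]))
cv2.imwrite("pics/v8.png",cv2.resize(f,None,fx=5,fy=5,interpolation=cv2.INTER_CUBIC))
```

```text
[ 430.36041741 -180.89157782   -5.00686707] [[336.27820485 277.97998555]
 [336.50381661 272.48863163]
 [336.73451477 266.87452682]]
```

View pics/v8.png

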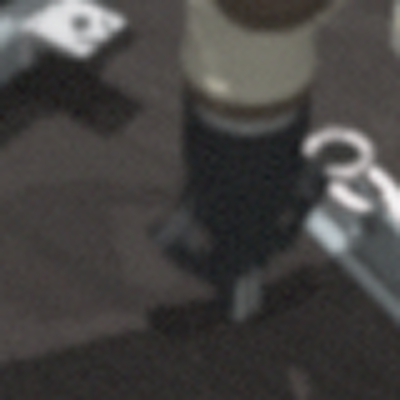

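```bash
python3 -m creep '[[[0,0,0],[2,0,0],1],[[0,0,0],[4,0,0],1],[[0,0,0],[4,0,0],1]]'
```

```text
time: 13.67
ee_pos: [430.9, -181.2, -7.0]
ee_rot: [-0.431, -0.56, -0.432, 0.561]
ft_force: [-6.9, 3.3, 20.0]
grip_width: -0.1
```

```bash
python3 -m creep '[[[0,0,0],[2,0,0],1],[[0,0,0],[3,0,0],1],[[0,0,0],[3,0,0],1]]'
```

```text
time: 13.92
ee_pos: [431.0, -181.3, -7.2]
ee_rot: [-0.431, -0.56, -0.432, 0.561]
ft_force: [-17.9, 11.5, 52.2]
grip_width: 0.2
```

Contact at reported z = −6.5, so the true tip height is reported z + 6.5. That makes the real tool about 31.5 mm higher than reported. I'll use that from here: grasp height 44 means reported TCP z ≈ 18.5.

```bash
python3 -m creep '[[[0,0,0],[-30,0,0],1],[[0,0,0],[-70,0,0],0],[[0,0,0],[-110,0,0],-0.4],[[0,0,0],[-125,0,0],-0.4],[[0,0,0],[-125,0,0],-0.4]]'
python3 - <<'E'
from meas import *
go(521.5,-258,110,-.264)
save("top","t9")
m(2)
E
```

```text
time: 14.33
ee_pos: [433.6, -183.3, 118.2]
ee_rot: [0.435, 0.561, 0.428, -0.56]
ft_force: [0.3, -1.1, -0.3]
grip_width: 48.4
at [ 433.6 -183.3  118.2] head -0.259 turn [ 0.3  0.2 -0.5] shift [  9.4 104.   49.6]
ring_tab [('scene', array([404.1, 156.3])), ('top', array([408.3, 150.7]))]
lock_mark [('scene', array([426.8, 154. ])), ('top', array([431.8, 140. ]))]
lift_pad [('scene', array([508.9,   8.5])), ('top', array([511.9,  20.2]))]
kettle [('scene', array([492.4, 151.6])), ('top', array([502.4, 145.1]))]
jack_grip [('scene', array([ 526.6, -265.9])), ('top', array([ 522.2, -256.5]))]
saddle_seat [('scene', array([ 551.8, -164.7])), ('top', array([ 554.4, -169.2]))]
paddle [('scene', array([ 472.5, -434.5])), ('top', array([ 469.4, -434.6]))]
jack [('scene', array([ 521.8, -258.7])), ('top', array([ 520.3, -253.3]))]
```

```bash
python3 -m creep '[[[0,0,0],[5,36,17],-0.4],[[0,0,0],[9,70,33],-0.4],[[0,0,0],[9,104,49.6],-0.4],[[0,0,0],[9,104,49.6],-0.4],[[0,0,0],[9,104,49.6],-0.4],[[0,0,0],[9,104,49.6],-0.4]]'
python3 - <<'E'
from h import *
go(521.5,-258,18.5,-.264)
a=save("scene","s10")[200:290,310:440];b=save("top","t10")[160:250,330:460]
cv2.imwrite("pics/v10.png",np.hstack([cv2.resize(x,None,fx=3,fy=3,interpolation=cv2.INTER_CUBIC) for x in(a,b)])[:,:,::-1])
E
```

```text
time: 16.48
ee_pos: [517.9, -255.2, 103.8]
ee_rot: [-0.431, -0.56, -0.432, 0.561]
ft_force: [0.3, 1.2, -0.0]
grip_width: 59.7
at [ 517.9 -255.2  103.8] head -0.259 turn [ 0.3 -0.   0.1] shift [85.3  4.3  1.8]
```

View pics/v10.png

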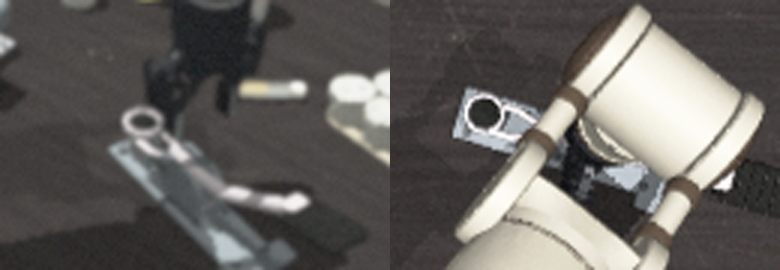

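Fingers are at scene px (370,236) and (384,235), on both sides of the jack's line. I'll descend and grip.

```bash
python3 -m creep '[[[0,0,0],[25,4,2],-0.4],[[0,0,0],[50,4,2],-0.4],[[0,0,0],[70,4,2],-0.4],[[0,0,0],[85,4,2],-0.4],[[0,0,0],[85,4,2],-0.4],[[0,0,0],[85,4,2],-0.4]]'
```

```text
time: 17.08
ee_pos: [520.9, -257.7, 19.2]
ee_rot: [-0.431, -0.56, -0.432, 0.561]
ft_force: [0.3, -0.6, 0.4]
grip_width: 60.0
```

```bash
python3 -m creep '[[[0,0,0],[0,0,0],0],[[0,0,0],[0,0,0],0.5],[[0,0,0],[0,0,0],1],[[0,0,0],[0,0,0],1],[[0,0,0],[0,0,0],1],[[0,0,0],[0,0,0],1]]'
```

```text
time: 17.58
ee_pos: [521.5, -258.8, 21.3]
ee_rot: [-0.431, -0.56, -0.431, 0.561]
ft_force: [-4.5, 2.8, 6.2]
grip_width: 33.3
```

Gripped at 33.3 mm, matching the 34 mm cheeks. The saddle is about 89 mm ahead of the TCP. I'll lift, carry and rotate to a standoff.

```bash
python3 -m creep '[[[0,0,0],[-7,0,0],1],[[0,0,0],[-14,0,0],1],[[0,0,0],[-14,0,0],1]]'; python3 -c "
from h import *
go(518,-125,33,.075)"
```

```text
time: 17.83
ee_pos: [522.3, -258.8, 34.6]
ee_rot: [0.432, 0.561, 0.43, -0.56]
ft_force: [1.9, -0.5, -8.4]
grip_width: 33.1
at [ 522.3 -258.8   34.6] head -0.259 turn [-19.2   0.   -0.1] shift [   1.4  -38.5 -128.3]
```

```bash
python3 -m creep '[[[-3,0,0],[0,-6,-20],1],[[-6,0,0],[0,-12,-40],1],[[-9,0,0],[0,-18,-60],1],[[-12,0,0],[0,-24,-80],1],[[-15,0,0],[0,-30,-100],1],[[-18,0,0],[0,-36,-120],1],[[-19.2,0,0],[0,-38.5,-128],1],[[-19.2,0,0],[0,-38.5,-128],1],[[-19.2,0,0],[0,-38.5,-128],1]]'
python3 - <<'E'
from h import *
go(518,-125,33,.075)
a=save("scene","s11")[170:270,270:400];b=save("top","t11")[165:255,225:395]
cv2.imwrite("pics/v11.png",np.hstack([cv2.resize(x,d,interpolation=cv2.INTER_CUBIC) for x,d in((a,(338,260)),(b,(460,260)))])[:,:,::-1])
E
```

```text
time: 18.58
ee_pos: [517.3, -125.0, 33.1]
ee_rot: [0.519, 0.481, 0.519, -0.481]
ft_force: [1.0, 0.5, -7.7]
grip_width: 33.4
at [ 517.3 -125.    33.1] head 0.076 turn [0.1 0.  0. ] shift [0.1 0.7 0.1]
```

View pics/v11.png

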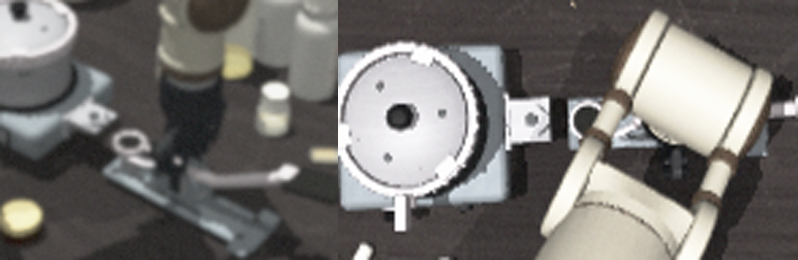

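Saddle cup is at about top px (317.0,207.6), in line with the lug dot at about (296.3,206.5). I'll measure both numerically.

Run:
```python
from meas import *
g=cv2.imread("pics/t11.png",0)
print(g[197:219,306:330]); print(g[196:218,284:308])
for w in((197,219,306,330),):
    s=g[w[0]:w[1],w[2]:w[3]]
print("sad",onz("top",(317,207.6),65),"lug",onz("top",(296.3,206.5),72))
for c,n,z in(("top","saddle_seat",61),("scene","saddle_seat",61),("top","lift_pad",60),("scene","lift_pad",60),("top","jack_grip",57)):
    print(c,n,[(onz(c,x["position"],z),round(x["confidence"],2)) for x in models.spot_point(c,n)[:2]])
```

```text
[[ 57  59  56  57  50  56  56  58  60  55  56  53  59  58  51  56  55  53
   70  83  85  89  88  90]
 [ 50  53  53  49  58  58  60  69  79  77  74  78  70  73  74  86  82  69
   86  97  92  93  93  91]
 [ 22  26  30  49 103 108 120 121 114 135 159 171 151 129 115 141 137  95
  120 141 136 122  97 101]
 [ 29  25  23  46 169 179 203 179 164 196 231 238 222 187 168 103  89 123
  194 216 224 205 130 114]
 [ 28  25  22  37 167 175 183 208 249 225 191 166 181 234 244 200 132 178
  207 221 226 227 223 170]
 [ 28  30  26  34 168 178 230 246 118  51  46  48  49  96 138 248 184 198
  217 224 227 226 220 206]
 [ 31  27  24  26 177 220 250  96  51  47  53  53  49  55  44 120 186 209
  222 226 226 222 212 194]
 [ 23  29  24  28 168 253 150  57  49  53  48  47  49  52  54 140 202 218
  225 228 225 220 205 182]
 [ 27  28  29  28 152 252  88  48  51  51  50  51  49  55  87 191 211 224
  227 226 222 214 192 162]
 [ 26  30  40  30 185 247  77  53  52  53  50  52  48  62 146 201 219 224
  228 223 218 205 177 154]
 [ 26  33  32  29 180 248  83  51  53  53  53  50  49 111 193 215 225 227
  227 221 209 19
[... 3046 characters left out ...]
1 163 139 247 187  72  38  37  26  31  29  34  50  51  50  56  55  56
   53  52  50  57  54  54]
 [132 166 140 242 191  69  36  34  24  25  52  54  51  51  50  51  54  54
   56  53  55  55  53  54]
 [195 167 142  72  58  41  35  28  28  25  52  52  53  51  56  56  56  55
   54  52  54  53  57  55]]
sad [509.7 -34.6  65. ] lug [511.1  28.3  72. ]
top saddle_seat [(array([527.2, -30.4,  61. ]), 0.56)]
scene saddle_seat [(array([522.5, -34.2,  61. ]), 0.62)]
top lift_pad [(array([519.7,  13.1,  60. ]), 0.64)]
scene lift_pad [(array([511.6,  22.6,  60. ]), 0.73), (array([390.4, 317.2,  60. ]), 0.73)]
top jack_grip [(array([ 521.9, -120.1,   57. ]), 0.83), (array([ 723.8, -108.4,   57. ]), 0.62)]
```

Subpixel check: saddle is at (317.1,206.4) and the lug dot at (296.1,206.0). The remaining move is about (−0.5, +63) mm, i.e. tool y +4.2, z −63. I'll lower close to the table and slide it in.

```bash
python3 -m creep '[[[0,0,0],[5,0,0],1],[[0,0,0],[9.5,0,0],1],[[0,0,0],[9.5,0,0],1],[[0,0,0],[9.5,0.7,-10],1],[[0,0,0],[9.5,1.4,-20],1],[[0,0,0],[9.5,2.1,-30],1],[[0,0,0],[9.5,2.8,-40],1],[[0,0,0],[9.5,3.4,-50],1],[[0,0,0],[9.5,4,-58],1],[[0,0,0],[9.5,4.2,-63],1],[[0,0,0],[9.5,4.2,-63],1],[[0,0,0],[9.5,4.2,-63],1]]'
python3 - <<'E'
from meas import *
g=save("top","t12")[:,:,1]
go(516.8,-61.8,21,.075)
print(g[194:218:1,284:316])
E
```

```text
time: 19.93
ee_pos: [516.8, -61.7, 23.8]
ee_rot: [0.519, 0.48, 0.519, -0.481]
ft_force: [-0.3, -0.7, -9.0]
grip_width: 33.3
at [516.9 -62.1  23.8] head 0.076 turn [ 0.1  0.  -0. ] shift [ 2.8 -0.1 -0.3]
[[160 138  81  50  43  32  26  21  21  56  55  57  57  57  74  83 177 246
  246 247 247 248 238 162 141 244 250 250 251 251 251 252]
 [106  99  82  51  43  26  30  25  23  53  57  59  56  49  70  94 229 244
  245 245 246 247 208 120 191 244 248 250 250 250 250 251]
 [108  99  95  65  32  25  28  29  28  25  48  54  56  49  71 126 237 243
  243 244 245 244 183 114 210 246 247 248 248 249 249 250]
 [105 100 147 152  45  24  28  31  27  21  26  52  55  51  70 154 230 237
  243 241 243 229 134 139 238 244 245 247 247 248 248 248]
 [106 101 184 245  81  37  34  31  33  39  48  63  65  60  75 108 119 194
  227 234 242 195 112 188 241 244 244 244 245 246 246 247]
 [107 100 118 245 147 117 121 120 116 121 125 130 106  71  80  86  83  89
   86 154 229 172 121 214 241 240 243 243 244 244 245 245]
 [108 103 111 242 244 229 227 225 224 221 221 214 107  78  87  82  83  87
   85  81 105 120 118 230
[... 1595 characters left out ...]
7 155 207 171 163  83  80 106 114]
 [ 81  75  87 233 197 169 106  82  83  84  88  90 118 190 193 163 149 235
  233 200 144 213 214 215 217 185 161 138 144 164 154 141]
 [ 81  93  99 233 190  92  79  80  80  78  85  80  82  91 166 141 143 159
  151 203 205 215 212 215 218 219 218 214 214 212 186 186]
 [ 83 142 121 235 140 100 103  95  75  64  59  53  79  74  82 125 171 175
  170 170 167 193 195 197 196 190 189 188 184 163 163 154]
 [105 141 122 230 127 152 144 132 117  96  75  66  55  49  69  79  91 112
   69  69  79  74  64  69  59  65  62  52  54  57  54  42]
 [167 147 125  83 154 167 162 154 145 135 124  99  60  54  49  47  54  54
   57  52  55  54  57  56  55  64  58  58  52  55  54  51]]
```

```bash
python3 -m creep '[[[0,0,0],[1.5,0,0],1],[[0,0,0],[2.6,0,0],1],[[0,0,0],[2.6,0,0],1],[[0,0,0],[2.6,0,0],1],[[0,0,0],[2.6,0,0],0.1],[[0,0,0],[2.6,0,0],0],[[0,0,0],[2.6,0,0],-0.1],[[0,0,0],[2.6,0,0],-0.1]]' && python3 -m creep '[[[0,0,0],[-20,0,0],-0.1],[[0,0,0],[-50,0,0],-0.1],[[0,0,0],[-90,0,0],-0.1],[[0,0,0],[-120,0,0],-0.1],[[0,0,0],[-120,0,0],-0.1]]'
python3 - <<'E'
from h import *
go(520,-240,130,.075)
E
```

```text
time: 20.65
ee_pos: [517.7, -62.3, 22.1]
ee_rot: [0.519, 0.481, 0.518, -0.48]
ft_force: [-0.6, 0.2, -0.5]
grip_width: 47.0
time: 21.07
ee_pos: [521.7, -63.6, 149.1]
ee_rot: [0.523, 0.483, 0.514, -0.479]
ft_force: [0.7, -1.0, 0.7]
grip_width: 46.6
at [521.7 -63.6 149.1] head 0.076 turn [ 0.1  0.3 -0.7] shift [ 20.  -15.3 175.7]
```

```bash
python3 -m creep '[[[0,0,0],[0,0,40],0.5],[[0,0,0],[0,-2,80],1],[[0,0,0],[0,-4,120],1],[[0,0,0],[0,-5,160],1],[[0,0,0],[0,-5,178],1],[[0,0,0],[0,-5,178],1],[[0,0,0],[0,-5,178],1]]'
python3 - <<'E'
from meas import *
go(530.3,-241.3,140,.075)
f=save("top","t13");s=save("scene","s13");
d=np.array([-.075,.997]);print("exp saddle",np.array([516.8,-61.8])+89*d)
for c,n,z in(("top","jack_grip",44),("scene","jack_grip",44),("top","jack",0),("scene","jack",0),("top","saddle_seat",48),("scene","saddle_seat",48),("scene","paddle",133),("top","paddle",133),("top","lift_pad",60),("scene","lift_pad",60),("top","ring_tab",174)):
    print(c,n,[(onz(c,x["position"],z),round(x["confidence"],2)) for x in models.spot_point(c,n)[:1]])
cv2.imwrite("pics/v13.png",np.vstack([cv2.resize(f[170:250,225:405],(720,320),interpolation=cv2.INTER_CUBIC),cv2.resize(s[180:250,270:430],(720,280),interpolation=cv2.INTER_CUBIC)])[:,:,::-1])
E
```

```text
time: 21.65
ee_pos: [525.1, -240.2, 140.9]
ee_rot: [0.518, 0.481, 0.518, -0.481]
ft_force: [0.5, 1.1, -0.0]
grip_width: 0.3
at [ 525.1 -240.2  140.9] head 0.074 turn [-0.1 -0.   0. ] shift [0.9 5.1 1.5]
exp saddle [510.1  26.9]
top jack_grip [(array([521. , -64.8,  44. ]), 0.79)]
scene jack_grip [(array([502.3, -83.1,  44. ]), 0.77)]
top jack [(array([513.6, -53.5,   0. ]), 0.88)]
scene jack [(array([511.3, -67.4,   0. ]), 0.95)]
top saddle_seat []
scene saddle_seat [(array([522.6,  26.9,  48. ]), 0.45)]
scene paddle [(array([ 522.5, -245.8,  133. ]), 0.71)]
top paddle [(array([ 526.2, -241.1,  133. ]), 0.88)]
top lift_pad [(array([508.1,  22.9,  60. ]), 0.85)]
scene lift_pad [(array([ 652.8, -257.3,   60. ]), 0.29)]
top ring_tab []
```

View pics/v13.png

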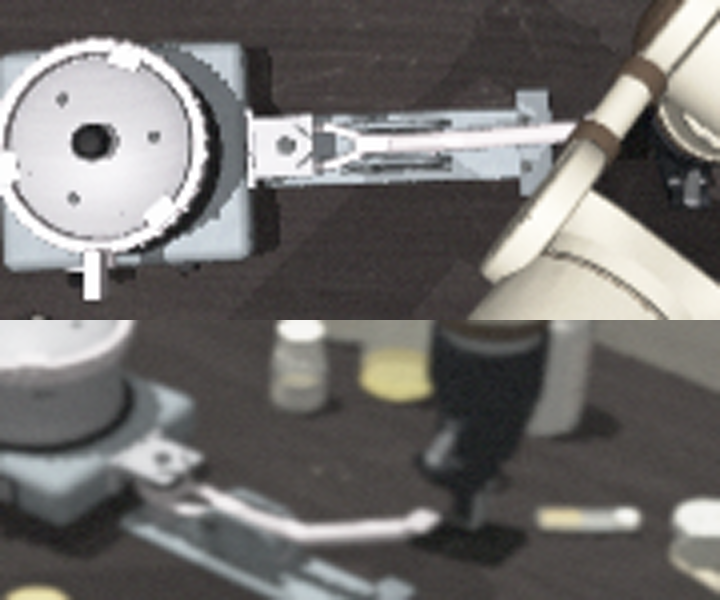

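Top view: the jack is in line under the lug, with the cross-foot's rear edge at about px (362.8,205.5). I'll use that edge to cross-check the saddle position.

Run:
```python
from meas import *
for q in((551,90),(551,194),(518,90),(518,194)): print(onz("top",(225+q[0]/4,170+q[1]/4),10))
for q in((270,186),(520,180),(330,118),(515,110)): print("base",onz("top",(225+q[0]/4,170+q[1]/4),8))
print("lugdot",onz("top",(225+287/4,170+146/4),72),"lug end",onz("top",(225+313/4,170+147/4),72))
```

```text
[ 565.9 -179.5   10. ]
[ 482.3 -180.6   10. ]
[ 565.2 -153.    10. ]
[ 481.7 -154.3   10. ]
base [483.4  44.1   8. ]
base [ 493.  -155.9    8. ]
base [539.2  -2.4   8. ]
base [ 549.2 -151.     8. ]
lugdot [511.1  26.9  72. ] lug end [510.8   7.1  72. ]
```

Both estimates agree: saddle ≈ (510.3,26.5), pad ≈ (511,27.5). Now I'll press the lever along its arc.

```bash
python3 -m creep '[[[0,0,0],[8,3,0],1],[[0,0,0],[14,3,0],1],[[0,0,0],[20,3,2],1],[[0,0,0],[28,3,5],1],[[0,0,0],[36,3,7.7],1],[[0,0,0],[43,3,10],1],[[0,0,0],[50,3,12],1],[[0,0,0],[57,3,13.3],1],[[0,0,0],[57,3,13.3],1]]'
```

```text
time: 23.05
ee_pos: [528.8, -253.0, 82.8]
ee_rot: [0.518, 0.481, 0.519, -0.481]
ft_force: [-1.3, 1.5, 4.0]
grip_width: 0.2
```

```bash
python3 -c "
from h import *
go(528,-258,30,.075);print(robot.get_obs()['ft_force'])
viewer.grab_frame('scene');viewer.grab_frame('top')
print([(c,x['position'],onz(c,x['position'],90)) for c in('scene','top') for x in models.spot_point(c,'paddle')[:1]])"
```

```text
at [ 528.8 -253.    82.8] head 0.075 turn [ 0.  -0.   0.1] shift [52.8 -1.1  5. ]
[-1.28069394  1.50126685  3.95733374]
[('scene', [377.6, 246.9], array([ 524.70043512, -262.7989285 ,   90.        ])), ('top', [389.8, 205.9], array([ 518.23191754, -252.33035618,   90.        ]))]
```

Contact is holding at 4 N. I'll continue towards the stop.

```bash
python3 -m creep '[[[0,0,0],[6,0,1.2],1],[[0,0,0],[12,0,2.2],1],[[0,0,0],[18,0,3],1],[[0,0,0],[24,0,3.6],1],[[0,0,0],[30,0,4],1],[[0,0,0],[36,0,4.3],1],[[0,0,0],[42,0,4.5],1],[[0,0,0],[47,0,4.5],1],[[0,0,0],[47,0,4.5],1],[[0,0,0],[47,0,4.5],1]]'
```

```text
time: 24.08
ee_pos: [530.2, -258.2, 38.2]
ee_rot: [0.519, 0.48, 0.518, -0.481]
ft_force: [-3.2, -0.3, 8.0]
grip_width: 0.1
```

```bash
python3 -m creep '[[[0,0,0],[3,0,0],1],[[0,0,0],[6,0,-0.2],1],[[0,0,0],[8,0,-0.2],1],[[0,0,0],[8,0,-0.2],1]]'
```

```text
time: 24.42
ee_pos: [530.2, -258.1, 30.1]
ee_rot: [0.519, 0.48, 0.518, -0.481]
ft_force: [-2.8, 0.4, 8.4]
grip_width: -0.1
```

Run:
```python
from meas import *
f=save("top","t14");s=save("scene","s14")
print("rot",robot.get_obs()["ft_force"])
g0=cv2.imread("pics/t13.png",0).astype(np.float32);g=cv2.cvtColor(f,cv2.COLOR_RGB2GRAY).astype(np.float32)
def sh(a,b,w): 
    a=a[w[0]:w[1],w[2]:w[3]].copy();b=b[w[0]:w[1],w[2]:w[3]].copy(); return cv2.phaseCorrelate(a,b,cv2.createHanningWindow(a.shape[::-1],cv2.CV_32F))
print("lid",sh(g0,g,(175,240,222,280)),"lug",sh(g0,g,(195,220,284,306)),"crossfoot",sh(g0,g,(186,224,340,366)))
s0=cv2.imread("pics/s13.png",0).astype(np.float32);s1=cv2.cvtColor(s,cv2.COLOR_RGB2GRAY).astype(np.float32)
print("scene lug",sh(s0,s1,(205,222,292,318)))
for n in("ring_tab","levelling_foot","paddle"): print(n,[(c,np.round(x["position"],1)) for c in("scene","top") for x in models.spot_point(c,n)[:1]])
```

```text
rot [-2.2  0.1  8. ]
lid ((-3.4058507174082777, -0.026302461026467938), 0.9837116453382704) lug ((-0.7177922560932579, -0.0912823909697611), 1.0970738490422567) crossfoot ((0.4474108097762528, 0.47542824992567034), 0.9322596947352092)
scene lug ((-0.1804679570553187, -3.3773019157219846), 0.634670197718428)
ring_tab [('scene', array([253.6, 189.1])), ('top', array([244.9, 240.7]))]
levelling_foot [('scene', array([293.6, 226.1]))]
paddle [('scene', array([376.6, 258.5])), ('top', array([248.5, 230.8]))]
```

The lid tipped (−3.4 px in top) and the lug rose about 13 mm (−3.4 px in scene), with 8 N held at the paddle. I'll press a touch more, settle, and check it's steady.

```bash
python3 -m creep '[[[0,0,0],[1,0,0],1],[[0,0,0],[2,0,0],1],[[0,0,0],[2,0,0],1],[[0,0,0],[2,0,0],1],[[0,0,0],[2,0,0],1],[[0,0,0],[2,0,0],1],[[0,0,0],[2,0,0],1],[[0,0,0],[2,0,0],1],[[0,0,0],[2,0,0],1],[[0,0,0],[2,0,0],1],[[0,0,0],[2,0,0],1],[[0,0,0],[2,0,0],1]]'
python3 - <<'E'
from meas import *
g=save("top","t15");s=save("scene","s15")
def sh(n,m,w):
    a,b=[cv2.imread(f"pics/{k}.png",0).astype(np.float32)[w[0]:w[1],w[2]:w[3]].copy() for k in(n,m)];return np.round(cv2.phaseCorrelate(a,b,cv2.createHanningWindow(a.shape[::-1],cv2.CV_32F))[0],2)
print("since s14: lid",sh("t14","t15",(175,240,222,280)),"lug scene",sh("s14","s15",(205,222,292,318)),"crossfoot",sh("t14","t15",(186,224,340,366)))
for n,c,w in(("phone","t",(195,265,165,212)),("vial","t",(125,158,275,300)),("vial2","t",(125,158,330,356)),("tube","t",(128,155,362,392))): print(n,sh("t9","t15",w))
print(robot.get_obs()["ft_force"])
E
```

```text
time: 25.82
ee_pos: [530.3, -258.0, 28.5]
ee_rot: [0.519, 0.48, 0.518, -0.481]
ft_force: [-2.2, 0.8, 7.9]
grip_width: 0.3
since s14: lid [-0.1 -0. ] lug scene [ 0.5 -0.2] crossfoot [0.4 0. ]
phone [-0.1  0. ]
vial [0.5 0. ]
vial2 [0.5 0.1]
tube [0.2 0.7]
[-2.5  0.4  8.6]
```

```bash
python3 -c "
from cell import robot
print(robot.sign_off())"
```

```text
the job is handed in; nothing more can be done
None
```

I locked the ring, set the jack under the lug, and handed the job in at about 26 s with the lever held down. The hand-in gives no verdict, so this rests on my own measurements.

**Last checks**
- **Ring:** the tab stands at or just past the lock mark, about 0.82–0.84 rad in the top view.
- **Jack:** the saddle was within about 2–3 mm of the pad centre before lifting, by arm position and by the jack's rear edge in the picture. I did not measure it again once the lever was down, because the lug hides it.
- **Lever:** about 0.44 rad down, worked out from the fingertip height, with a steady 8 N at the paddle. I never felt it reach its stop.
- **Kettle:** the lug rose about 13 mm (my estimate from the pictures), so the foot should hang clear. I could not see or measure the foot itself. Lid and lug were steady to about half a pixel (1–2 mm) over the last second.
- **Other things:** both vials, the phone and the tube moved less than 1 pixel (about 3 mm) between mid-job and the end.

**What went wrong or disagreed**
- **First grasp missed:** my first try at the tab closed on nothing. Touching the table showed the arm sits about 31.5 mm higher than it reports, so I corrected for that afterwards. That touch peaked at about 52 N on the fingertips.
- **Position readings:** the trained networks differed from my own pixel measurements by 5–20 mm at times. I relied on the pixel measurements and the known sizes.

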